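Clamp a lock cylinder in a cam-locked slide vice

ROBOT

A 6-joint arm with a two-finger parallel gripper is mounted at the origin on a cart in front of the work surface, level with it; the furniture and walls round the work are solid. World frame = base frame: x ahead of the robot, y to its left, z up, the work surface at z = 0. Lengths are in m, angles in rad, forces in N, time in s.
With the tool pointing down it reaches from about 0.275 to 0.725 m from the base axis. Payload 5.6 kg.
Tool frame: the origin (TCP) lies between the finger pads; the fingertips stand 11 mm ahead of it and the grasp point (between the pads) lies 8 mm behind it; z points along the fingers, y is the line along which they close (so a half turn about z gives the same grasp; the last joint's range is limited). The gripper opens to 85 mm and grips with 20 to 120 N. Pads are 22 mm wide; open, the fingers measure 114 mm over their backs; the gripper's body (76 mm by 85 mm) begins 54 mm behind the grasp point. The pads swing forward as they close: fully open they stand 13 mm farther back than shut.
Start: joints at [1.502, 0.255, 0.108, 0, -1.424, -0.285], TCP at [0.191, 0.516, 0.242] pointing down, gripper open.
Joint ranges: [-2.95, 2.95], [-1.21, 1.97], [-1.09, 1.5], [-2.87, 1.71], [-2.94, -0.07], [-3.05, 3.05]. Speed limits (rad/s): [2.57, 2.57, 3.14, 3.14, 3.14, 3.14].

INTERFACE

Orientations are given as a unit quaternion [w, x, y, z].
In Python, from station import arm gives the robot as it stands.
- The arm moves only by the shell command python3 -m pendant 'ROWS' [OPENING] [FORCE]. ROWS is JSON, one flat list of numbers, 4 for each row, row after row: the shift along the tool's x, y, z each as a share of 50 cm, from -1 to 1, then the turn about the tool's z as a share of 360 degrees, from -1 to 1. In form: [x, y, z, yaw, x, y, z, yaw, ...]. A call has 1 to 5 rows; each row is the pose to reach, as a shift and turn from the pose commanded when the call began, along the tool's axes at that moment, turning the shorter way round; what a row does not reach only later rows make up. A row lasts 1/12 s, in which the tool goes at most 41.7 mm and 7.16 degrees, less where a joint would pass 70% of its speed; a pose out of reach is approached as far as the arm can. A call with a number of a shift or a turn outside -1 to 1 is refused whole. A call with a gripper value outside its range is refused whole. OPENING is the opening, from -1 (shut) to 1 (fully open), set as the call begins (- or left out, the last holds). The fingers move at their own pace and stop on an object; FORCE is the grip in N (left out, the last holds). Time passes only in rows, so rows that repeat a pose let the fingers close. It gives the time, the measured TCP pose, the force, the opening and the grip force at its end, in the units of the state.
- arm.get_state(): the state, without advancing time (a new reading comes with each control period).
- arm.camera(name): name is "side" or "top"; returns a dict with "color" (400x640x3 uint8, red, green, blue), "K" (3x3 intrinsics, pixels), "R" (3x3) and "t" (3): a world point X has camera coordinates R X + t. Camera axes: x right, y down, z forward; pixel columns grow to the right and rows downward; lengths in m; the calibration is good to about 2 mm. A picture is of the moment at which its call begins. There is no depth.
- arm.hand_in(): hands the job in; it is judged then, once.
Trained networks look in the newest picture that a camera, given by its name, has taken for a name from the list of things; names that differ only in an ending like _2 or _b are one class to them, and where a whole thing is asked for, a point or a joint stands for the part that bears it (a point fixed in the world has none). Each returns a list of dicts, best first, with "conf" (0 to 1); they miss things now and then, are a little off and sometimes report something else, mostly with a low value. They report only what shows in the picture. A call takes as long as a camera call. They do not tell look-alikes from the thing itself.
- arm.silhouettes(query, camera): "pixels" (400x640 bool, what is visible of it) and "at" ([row, column] in pixels, amid what is visible of it).
The state is a dict: "time_s": time; "joint_positions": joint angles; "qvel": joint speeds; "joint_torque": joint torques, N m; "position": TCP position; "tool_rot": TCP orientation; "ft_force": force on the tool from outside, world axes, zero at the start; "moment": the same for the moment, N m; "gripper_width": opening from 0.0 (shut) to 1.0 (fully open); "grip_force": force on a finger pad.
Only numpy, scipy, OpenCV 4.12 (cv2) and the standard library are available. Lean on these libraries where they do the work, as an engineer would, in place of code of your own. Each camera call takes 0.05 s, during which the arm holds its last target. There are 200 camera calls.

TASK

Clamp the brass lock cylinder in the small blue vice: flip the red-knobbed cam lever up to free the sliding jaw, slide the jaw along until the cylinder is held snugly and squarely between both jaws with no play, then flip the lever fully down again so that the jaw is locked there. Do not push the oil bottle, padlock or tape measure about.

Things in the scene. Friction and masses are not known exactly. Their poses are not given: they have to be found in the camera images.
- vice: Small slide vice fixed to the bench; origin at the centre of its underside. Blue base plate 70 (x) x 220 (y) x 14 mm; its flat top, the bed, is at z = 14 mm. The fixed jaw stands at the +y end, the grey sliding jaw comes from the -y side along the vice's own y axis. Both jaw faces are 60 mm wide (x) and 30 mm high above the bed. The vice's yaw varies.
- jaw_slide (a joint): Opening between the two jaw faces in m: 0 = shut, 0.11 = fully open; it decreases as the jaw moves to the vice's +y. The slide (84 mm in x, 55 mm in y behind its face, top at z = 44 mm, a clevis on it up to z = 69 mm) moves with about 3 N when free. With the lever down the cam brakes it; a hard jerk on the knob (a tight grip springing open) can still shift it 1 to 2 mm.
- cam_lever (a joint): Angle of the cam lever in rad: 0 = down, jaw locked (the lever points to the vice's -x, towards the robot, rising 0.13 rad); 1.65 = fully up and a little past upright, jaw free. It turns about the vice's own y axis, the knob rising from -x over the top. The brake bites below about 0.9. The lever stays where it is left, and takes up to about 8 N at the knob.
- lever_knob (a point): Centre of the red barrel-shaped knob, a cylinder 22 mm in diameter and 26 mm long whose axis is parallel to the hinge (the vice's y) and whose flat ends can be pinched, at the end of the 10 mm thick steel lever; 70 mm from the hinge axis. It travels with the sliding jaw: it is always 27.5 mm behind (vice -y of) the moving face, at z = 69 mm with the lever down and 128 to 130 mm with it up.
- lever_hinge (a point): Point on the lever's hinge axis (parallel to the vice's y), midway between the clevis cheeks, 60 mm above the bench and 6 mm to the vice's +x of its middle; it travels with the sliding jaw.
- moving_face (a point): Centre of the moving jaw's face, 10 mm above the bed.
- fixed_face (a point): Centre of the fixed jaw's face, 10 mm above the bed, 71 mm from the vice's origin along its y.
- lock_cylinder: Loose brass door-lock cylinder lying flat on the vice's bed between the jaws, 33 (its x) x 62 (its y) x 17 mm, 0.2 kg; origin at the centre of its underside. Its x lies roughly along the vice's y, a little askew and not yet touching the jaws; it is clamped across its 33 mm side.
- oil_bottle: Small bottle with a spout, 45 mm wide and 133 mm tall, standing to the left (+y) of the vice; origin at the centre of its foot. Bystander.
- padlock: Grey padlock lying flat, 78 x 48 x 19 mm, in front of the vice; origin at its centre, underside. Bystander.
- tape_measure: Yellow tape measure standing on edge, 33 x 70 x 60 mm, to the right (-y) of the vice; origin at the centre of its underside. Bystander.
Mind the look-alikes: they are no part of the job. What is shaped like the lock_cylinder but purple is not meant.

How it is judged:
On the way, in this order (a step that is already met when the one before it is completed fails the run):
1. the cam lever is flipped up (past 1.1 rad), freeing the jaw (value of joint cam_lever above 1.1 rad), for 0.1 s.
2. with the lever still up (past 1.0 rad) the jaw is slid home, holding the cylinder against the fixed jaw with less than about 1.7 mm of play (value of joint cam_lever above 1 rad and value of joint jaw_slide between 0.03 and 0.0347 m and x of lock_cylinder in the frame of vice between -0.025 and 0.025 m and y of lock_cylinder in the frame of vice between 0.045 and 0.062 m and z of lock_cylinder in the frame of vice below 0.018 m and angle between lock_cylinder's own z axis and vertical below 0.12 rad), for 0.1 s.
At the end, for the whole second after the job is handed in: The lever is fully down (within 0.2 rad), and the cylinder lies flat on the bed, at rest, its 33 mm side between the two jaws with less than about 1.7 mm of play (opening under 34.7 mm), its centre within 25 mm of the middle of the jaws' width (value of joint cam_lever below 0.2 rad and value of joint jaw_slide between 0.03 and 0.0347 m and x of lock_cylinder in the frame of vice between -0.025 and 0.025 m and y of lock_cylinder in the frame of vice between 0.045 and 0.062 m and z of lock_cylinder in the frame of vice below 0.018 m and angle between lock_cylinder's own z axis and vertical below 0.12 rad and linear speed of lock_cylinder below 0.02 m/s); the robot touches nothing.
It fails at once if the oil bottle is pushed or knocked more than 25 mm from its place (distance of oil_bottle from where it was at the start of the episode above 0.025 m).
It fails at once if the padlock is pushed or knocked more than 25 mm from its place (distance of padlock from where it was at the start of the episode above 0.025 m).
It fails at once if the tape measure is pushed or knocked more than 25 mm from its place (distance of tape_measure from where it was at the start of the episode above 0.025 m).
It also fails if it takes over 38 s, if anything falls off the work surface, if the arm or the gripper's body presses on something with over 40 N, if the wrist force passes 120 N, or if a joint passes its speed limit or range.

## Working session

There is one attempt and no reset: what is moved stays moved. The work goes in short steps, Python scripts to look and compute and a shell command to move; the robot and the scene stay as the last step left them, time stands still between calls to the robot, and variables do not carry over. Pictures are saved under pics/ and viewed, at most 10 in all, crops included, and the job is handed in when it is done.

```bash
ls; mkdir -p pics
python3 - <<'E'
from station import arm
import cv2,numpy as np
for c in("side","top"):
    d=arm.camera(c); cv2.imwrite(f"pics/{c}0.png",d["color"][:,:,::-1])
    print(c,d["K"].tolist(),(-d["R"].T@d["t"]).round(3),d["R"].round(3).tolist())
    for q in("vice","lever_knob","lock_cylinder","jaw_slide","oil_bottle","padlock","tape_measure"):
        print(q,[(round(s["conf"],2),np.round(s["at"]).tolist(),int(s["pixels"].sum())) for s in arm.silhouettes(q,c)][:3])
s=arm.get_state();print(s)
E
```

```text
pics
side [[497.5619068107225, 0.0, 325.49371007149455], [0.0, 497.5619068107225, 197.43759579102874], [0.0, 0.0, 1.0]] [ 0.637 -0.805  0.671] [[0.983, 0.181, 0.019], [0.125, -0.594, -0.795], [-0.133, 0.784, -0.606]]
vice [(0.77, [208.0, 334.0], 2574), (0.49, [188.0, 293.0], 302)]
lever_knob [(0.67, [191.0, 308.0], 254)]
lock_cylinder [(0.95, [215.0, 285.0], 369), (0.67, [191.0, 339.0], 283), (0.24, [207.0, 336.0], 2677)]
jaw_slide [(0.88, [206.0, 332.0], 1370)]
oil_bottle [(0.69, [146.0, 347.0], 677), (0.45, [208.0, 334.0], 2609)]
padlock [(0.8, [187.0, 292.0], 257)]
tape_measure [(0.71, [257.0, 319.0], 898), (0.5, [193.0, 312.0], 299)]
top [[455.20030766233737, 0.0, 319.6863838572894], [0.0, 455.20030766233737, 201.91780815259304], [0.0, 0.0, 1.0]] [0.393 0.004 0.952] [[-0.016, -0.999, 0.032], [-0.993, 0.012, -0.119], [0.119, -0.034, -0.992]]
vice [(0.57, [193.0, 306.0], 3339)]
lever_knob [(0.84, [204.0, 314.0], 356)]
lock_cylinder [(0.96, [191.0, 281.0], 474), (0.81, [243.0, 318.0], 456), (0.58, [154.0, 215.0], 431)]
jaw_slide [(0.73, [193.0, 314.0], 1276)]
oil_bottle [(0.79, [200
[... 161 characters left out ...]
': array([ 1.50158191e+00,  2.55101974e-01,  1.08211006e-01,  4.86263455e-06,
       -1.42388886e+00, -2.84603886e-01]), 'qvel': array([ 1.57760438e-04,  5.19260018e-04,  6.99494492e-05, -4.34419303e-04,
       -1.40215942e-03,  7.79717866e-04]), 'joint_torque': array([ 8.92120852e-05, -3.86366987e+01,  2.38056475e+01,  5.36775023e+00,
       -5.99161140e-04,  5.21491373e-06]), 'position': array([0.1905401 , 0.51594297, 0.24228722]), 'tool_rot': array([-8.46003029e-06,  9.84392409e-01, -1.75987460e-01,  1.50450701e-06]), 'ft_force': array([ 0.51563306, -0.37287605, -0.3095617 ]), 'moment': array([-0.0433554 , -0.02067409, -0.03037288]), 'grip_force': 0.0, 'gripper_width': 0.9981649794296991}
```

Run:
```python
import cv2,numpy as np
t=cv2.imread("pics/top0.png")[120:280,180:420]; s=cv2.imread("pics/side0.png")[100:300,240:440]
cv2.imwrite("pics/v1.png",cv2.resize(t,None,fx=3.3,fy=3.3,interpolation=cv2.INTER_CUBIC))
cv2.imwrite("pics/v2.png",cv2.resize(s,None,fx=3,fy=3,interpolation=cv2.INTER_CUBIC))
```

```text
(no output)
```

View pics/v1.png

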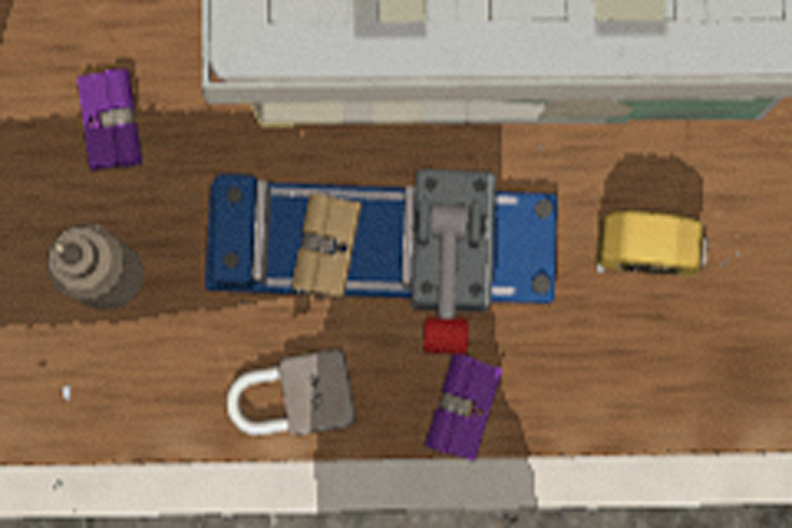

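View pics/v2.png

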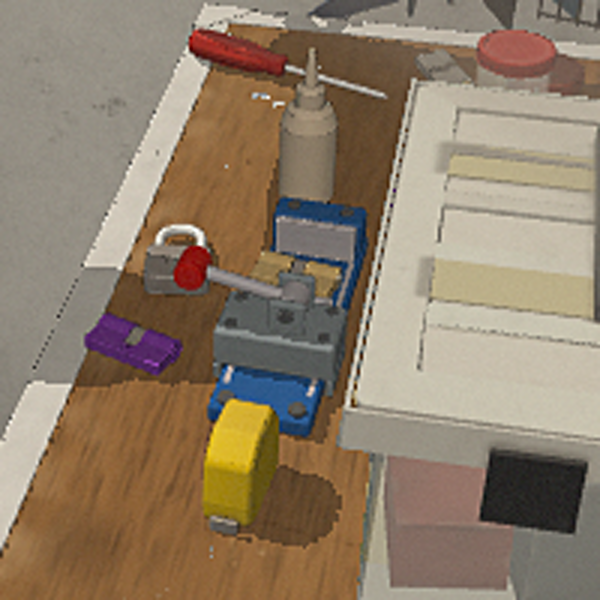

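The top view shows the brass cylinder at about (col 279, row 193). The purple look-alikes are at (213,155) and (320,243), so I choose the brass one, which lies on the blue bed between the jaws. The red knob is at about (315,221). A white cabinet stands just behind the vice (+x).

```bash
cat > h.py <<'E'
from station import arm
import cv2,numpy as np
def ray(d,uv):
    r=d["R"].T@np.linalg.inv(d["K"])@np.array([uv[0],uv[1],1.]); return -d["R"].T@d["t"],r
def atz(d,uv,z):
    o,r=ray(d,uv); return o+r*(z-o[2])/r[2]
def tri(d1,p1,d2,p2):
    A=[];b=[]
    for d,p in((d1,p1),(d2,p2)):
        o,r=ray(d,p); r=r/np.linalg.norm(r);P=np.eye(3)-np.outer(r,r);A.append(P);b.append(P@o)
    return np.linalg.lstsq(np.vstack(A),np.hstack(b),rcond=None)[0]
def proj(d,X):
    c=d["R"]@np.asarray(X)+d["t"];p=d["K"]@c;return p[:2]/p[2]
def red(d,box):
    r0,r1,c0,c1=box
    h=cv2.cvtColor(d["color"],cv2.COLOR_RGB2HSV);m=((h[...,0]<8)|(h[...,0]>172))&(h[...,1]>150)&(h[...,2]>60)
    k=np.zeros_like(m);k[r0:r1,c0:c1]=m[r0:r1,c0:c1]
    ys,xs=np.nonzero(k);return np.array([(xs.min()+xs.max())/2,(ys.min()+ys.max())/2]),(xs.min(),xs.max(),ys.min(),ys.max(),len(xs))
E
python3 - <<'E'
from h import *
T=arm.camera("top");S=arm.camera("side")
c=lambda x,y:(180+x/3.3-.35,120+y/3.3-.35)
s=lambda x,y:(240+x/3-.33,100+y/3-.33)
kt,b1=red(T,(205,240,290,340));ks,b2=red(S,(170,210,290,325));print(kt,b1,ks,b2)
K=tri(T,kt,S,ks);print("knob",K)
print("plate R corners",atz(T,c(556,193),.014),atz(T,c(553,301),.014))
print("fixed jaw L corners z44",atz(T,c(212,176),.044),atz(T,c(207,289),.044))
print("fixed face top",atz(T,c(267,182),.044),atz(T,c(258,282),.044))
print("slide top corners z44",[atz(T,c(*p),.044).round(4) for p in((416,172),(494,173),(413,304),(491,308))])
print("cyl top z17+14",[atz(T,c(*p),.031).round(4) for p in((308,194),(359,202),(347,297),(298,288))])
for n,a,b in(("cab corner",(203,83),(0,0)),):print(n,[atz(T,c(*a),z).round(3) for z in(0,.1,.2,.3)])
# cabinet front lower corner seen in side (342,405)-> top view right? triang left-front top corner: side (415,82), top (203,83)
print("cab top corner",tri(T,c(205,85),S,s(413,82)))
print("pad",[atz(T,c(*p),.02).round(3) for p in((353,424),(345,350),(283,360))],"bottle",atz(T,c(70,250),.133),atz(T,c(100,270),.03),"tape",[atz(T,c(*p),.06).round(3) for p in((605,213),(703,217),(605,265),(703,270))])
E
```

```text
[314.5 221. ] (np.int64(308), np.int64(321), np.int64(216), np.int64(226), 144) [304. 189.] (np.int64(298), np.int64(310), np.int64(182), np.int64(196), 136)
knob [ 0.4603058  -0.01556746  0.07502641]
plate R corners [ 0.55488236 -0.08836983  0.014     ] [ 0.4860856 -0.0848673  0.014    ]
fixed jaw L corners z44 [0.56241357 0.12480677 0.044     ] [0.49307695 0.12754996 0.044     ]
fixed face top [0.55835871 0.09136541 0.044     ] [0.49695878 0.09682756 0.044     ]
slide top corners z44 [array([5.637e-01, 3.000e-04, 4.400e-02]), array([ 0.5626, -0.0475,  0.044 ]), array([0.4824, 0.0032, 0.044 ]), array([ 0.4793, -0.0442,  0.044 ])]
cyl top z17+14 [array([0.5529, 0.0673, 0.031 ]), array([0.5476, 0.0358, 0.031 ]), array([0.4885, 0.0436, 0.031 ]), array([0.4944, 0.0737, 0.031 ])]
cab corner [array([0.632, 0.137, 0.   ]), array([0.606, 0.123, 0.1  ]), array([0.581, 0.109, 0.2  ]), array([0.556, 0.095, 0.3  ])]
cab top corner [0.58876058 0.11269813 0.16238419]
pad [array([0.411, 0.041, 0.02 ]), array([0.457, 0.046, 0.02 ]), array([0.451, 0.084, 0.02 ])] bottle [0.50561715 0.1898721  0.133     ] [0.50716067 0.19484131 0.03      ] tape [array([ 0.534, -0.113,  0.06 ]), array([ 0.531, -0.173,  0.06 ]), array([ 0.503, -0.112,  0.06 ]), array([ 0.499, -0.171,  0.06 ])]
```

```bash
cat >> h.py <<'E'
def to(X,yv=None):
    from scipy.spatial.transform import Rotation as Ro
    s=arm.get_state();q=s["tool_rot"];R=Ro.from_quat([q[1],q[2],q[3],q[0]]).as_matrix()
    d=R.T@(np.array(X)-s["position"])/.5
    t=0
    if yv is not None:
        v=R.T@np.array([-np.sin(yv),np.cos(yv),0]);t=np.arctan(v[1]and -v[0]/v[1])/2/np.pi
    print("t",round(s["time_s"],2),"pos",s["position"].round(4),"shares",d.round(4),"yaw",round(t,4),"F",s["ft_force"].round(1),"w",round(s["gripper_width"],3),"g",round(s["grip_force"],1))
E
python3 -m pendant '[0.87,0.81,0,-0.05,0.87,0.81,0,-0.05,0.87,0.81,0,-0.05,0.87,0.81,0,-0.05,0.87,0.81,0,-0.05]' 1 30
python3 -c "
from h import *
to([.460,-.0165,.242],-.04)"
```

```text
time_s: 1.32
position: [0.2848, 0.3281, 0.2424]
tool_rot: [-0.0, 1.0, -0.019, 0.0]
ft_force: [0.8, -0.6, -0.1]
gripper_width: 0.997
grip_force: 0.0
t 1.32 pos [0.2848 0.3281 0.2424] shares [0.3768 0.6752 0.0007] yaw 0.0002 F [ 0.8 -0.6 -0.1] w 0.997 g 0.0
```

```bash
python3 -m pendant '[0.37,0.675,0,0,0.37,0.675,0,0,0.37,0.675,0,0,0.37,0.675,0,0,0.37,0.675,0,0]' >/dev/null
python3 -c "
from h import *
to([.460,-.0165,.13],-.04)"
```

```text
t 1.73 pos [0.3775 0.1415 0.2428] shares [0.1769 0.3096 0.2254] yaw 0.0002 F [ 1.4  0.5 -0.2] w 1.001 g 0.0
```

```bash
python3 -m pendant '[0.177,0.31,0,0,0.177,0.31,0,0,0.177,0.31,0.1,0,0.177,0.31,0.22,0,0.177,0.31,0.22,0]' >/dev/null
python3 -m pendant '[0,0,0,0,0,0,0,0]' >/dev/null
python3 -c "
from h import *
to([.460,-.0165,.13],-.04)
d=arm.camera('top');cv2.imwrite('pics/a.png',d['color'][:,:,::-1]);e=arm.camera('side');cv2.imwrite('pics/b.png',e['color'][:,:,::-1])
I=np.hstack([cv2.resize(x['color'][100:280,220:420,::-1],None,fx=2,fy=2) for x in(d,e)]);cv2.imwrite('pics/v3.png',I)"
```

```text
t 2.32 pos [ 0.4524 -0.0046  0.1512] shares [0.0163 0.0231 0.0425] yaw -0.0003 F [0.1 0.4 1.3] w 0.998 g 0.0
```

View pics/v3.png

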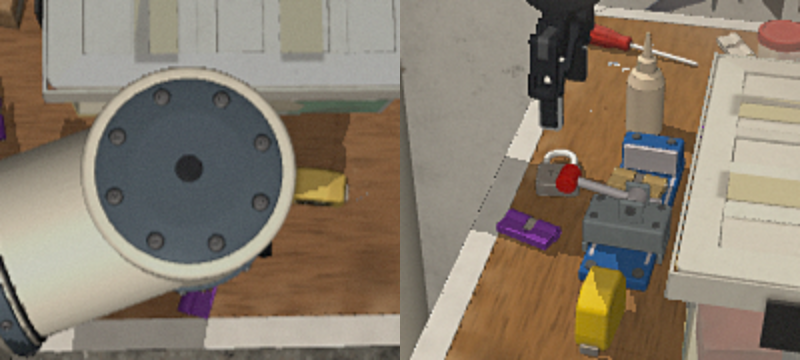

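The top view is hidden by the wrist. The side view shows the gripper above and behind the red knob, with the vice and bystanders undisturbed, so I'm descending.

```bash
python3 -m pendant '[0.016,0.023,0.04,0,0.016,0.023,0.1,0,0.016,0.023,0.176,0,0.016,0.023,0.176,0,0.016,0.023,0.176,0]' >/dev/null
python3 -c "
from h import *
to([.460,-.0165,.063],-.04)
e=arm.camera('side')
cv2.imwrite('pics/v4.png',cv2.resize(e['color'][110:270,240:400,::-1],None,fx=3.5,fy=3.5,interpolation=2))
print(red(e,(170,210,290,325)))"
```

```text
t 2.83 pos [ 0.4609 -0.0144  0.0656] shares [-0.0017  0.0042  0.0052] yaw 0.0004 F [0.9 0.1 1.1] w 1.003 g 0.0
(array([307.5, 188.5]), (np.int64(305), np.int64(310), np.int64(182), np.int64(195), 53))
```

View pics/v4.png

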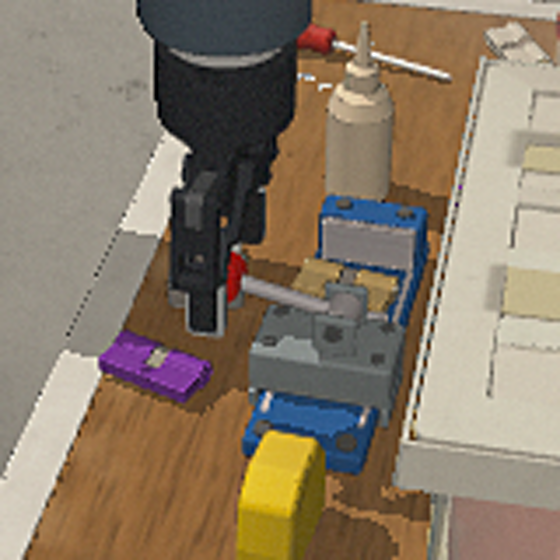

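The side view shows the near finger overlapping the knob at about (307,188) by half. That is the expected parallax, so the x alignment is right, and I'm closing.

```bash
python3 -m pendant '[0,0.003,0.004,0,0,0.003,0.004,0,0,0.003,0.004,0,0,0.003,0.004,0,0,0.003,0.004,0]' -0.2 30
python3 -m pendant '[0,0,0,0,0,0,0,0,0,0,0,0,0,0,0,0,0,0,0,0]' -1 30
python3 -c "
from h import *
to([.460,-.0165,.063],-.04)"
```

```text
time_s: 3.3
position: [0.4612, -0.0165, 0.0635]
tool_rot: [-0.0, 1.0, -0.02, 0.001]
ft_force: [1.2, 0.2, 0.5]
gripper_width: 0.398
grip_force: 0.0
time_s: 3.72
position: [0.461, -0.0156, 0.0631]
tool_rot: [-0.001, 1.0, -0.02, 0.0]
ft_force: [-2.8, 6.0, 3.3]
gripper_width: 0.3
grip_force: 35.3
t 3.72 pos [ 0.461  -0.0156  0.0631] shares [-0.002   0.002   0.0001] yaw -0.0001 F [-2.8  6.   3.3] w 0.3 g 35.3
```

```bash
python3 -m pendant '[0.005,0,-0.023,0,0.016,0,-0.049,0,0.032,0,-0.072,0,0.052,0,-0.091,0,0.075,0,-0.107,0]'
python3 -m pendant '[0.019,0,-0.008,0,0.04,0,-0.013,0,0.061,0,-0.015,0,0.075,0,-0.015,0,0.075,0,-0.015,0]'
python3 -c "
from h import *
to([.535,-.018,.124],-.04)
e=arm.camera('side')
cv2.imwrite('pics/v5.png',cv2.resize(e['color'][90:250,260:420,::-1],None,fx=3.5,fy=3.5,interpolation=2))"
```

```text
time_s: 4.13
position: [0.4958, -0.0174, 0.115]
tool_rot: [-0.001, 1.0, -0.02, -0.003]
ft_force: [-1.9, 3.1, -8.4]
gripper_width: 0.297
grip_force: 29.9
time_s: 4.55
position: [0.5358, -0.0193, 0.1231]
tool_rot: [-0.0, 1.0, -0.02, -0.001]
ft_force: [-1.4, 1.5, -1.5]
gripper_width: 0.297
grip_force: 29.5
t 4.55 pos [ 0.5358 -0.0193  0.1231] shares [-0.0016 -0.0026 -0.0018] yaw -0.0 F [-1.4  1.5 -1.5] w 0.297 g 29.5
```

View pics/v5.png

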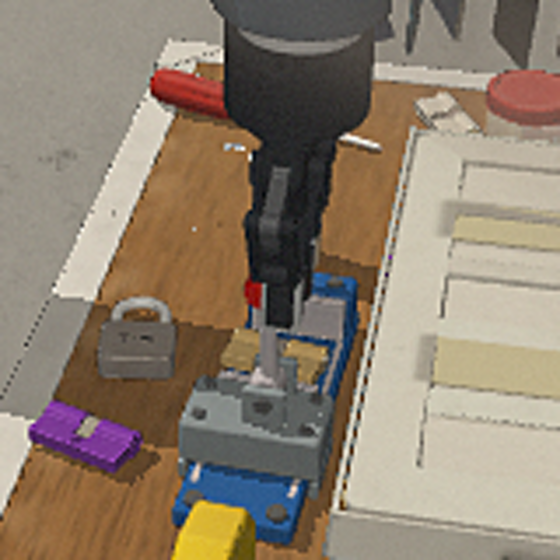

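The lever is up: it stands vertically at about (336,190), with the cylinder still lying between the jaws. Next I slide the jaw towards vice +y (tool -y).

```bash
python3 -m pendant '[0,-0.015,0,0,0,-0.03,0,0,0,-0.045,0,0,0,-0.06,0,0,0,-0.07,0,0]'
python3 -m pendant '[0,-0.006,0,0,0,-0.01,0,0,0,-0.014,0,0,0,-0.014,0,0]'
python3 -c "
from h import *
to([.537,.031,.124],-.04)"
```

```text
time_s: 5.02
position: [0.5365, 0.0145, 0.1232]
tool_rot: [0.001, 1.0, -0.02, -0.001]
ft_force: [0.3, -5.1, -5.8]
gripper_width: 0.299
grip_force: 29.8
time_s: 5.35
position: [0.5369, 0.0225, 0.1232]
tool_rot: [0.0, 1.0, -0.02, -0.001]
ft_force: [-0.2, -2.9, -7.2]
gripper_width: 0.299
grip_force: 29.9
t 5.35 pos [0.5369 0.0225 0.1232] shares [-0.0005 -0.017  -0.0016] yaw 0.0 F [-0.2 -2.9 -7.2] w 0.299 g 29.9
```

```bash
for i in 1; do
python3 -m pendant '[0,-0.004,0,0,0,-0.008,0,0,0,-0.012,0,0,0,-0.012,0,0]' | sed -n 2,4p
python3 -m pendant '[0,-0.002,0,0,0,-0.004,0,0,0,-0.004,0,0]'| sed -n 2,4p
done
python3 -c "
from h import *
to([.537,.031,.124],-.04)
e=arm.camera('side')
cv2.imwrite('pics/v6.png',cv2.resize(e['color'][130:230,290:390,::-1],None,fx=5.5,fy=5.5,interpolation=2))"
```

```text
position: [0.5373, 0.0288, 0.1232]
tool_rot: [-0.0, 1.0, -0.02, -0.001]
ft_force: [0.1, -3.0, -9.2]
position: [0.5374, 0.0307, 0.1233]
tool_rot: [-0.0, 1.0, -0.02, -0.001]
ft_force: [-0.0, -3.1, -11.0]
t 5.93 pos [0.5374 0.0307 0.1233] shares [-0.0007 -0.0006 -0.0015] yaw 0.0 F [ -0.   -3.1 -11. ] w 0.299 g 30.1
```

View pics/v6.png

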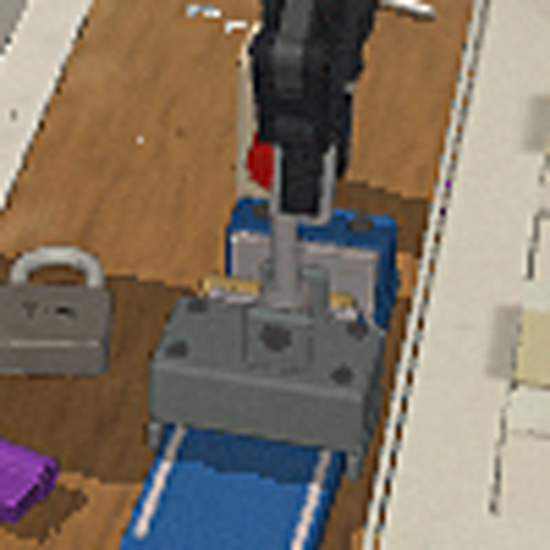

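The slide is close behind the cylinder, with its top edge visible at about (345,182). The y force is still only the sliding friction of 3 N, so I'm continuing in small steps.

```bash
python3 -m pendant '[0,-0.002,0.001,0,0,-0.004,0.002,0,0,-0.004,0.002,0]'| sed -n 2,4p
python3 -m pendant '[0,-0.002,0,0,0,-0.004,0,0,0,-0.004,0,0]'| sed -n 2,4p
python3 -m pendant '[0,-0.002,0,0,0,-0.004,0,0,0,-0.004,0,0]'| sed -n 2,4p
```

```text
position: [0.5377, 0.0325, 0.1232]
tool_rot: [0.0, 1.0, -0.02, -0.0]
ft_force: [-2.7, -3.4, -6.8]
position: [0.5377, 0.0339, 0.1232]
tool_rot: [0.001, 1.0, -0.02, -0.0]
ft_force: [-3.2, -5.2, -6.3]
position: [0.5377, 0.0342, 0.1232]
tool_rot: [0.002, 1.0, -0.02, -0.0]
ft_force: [-1.9, -11.4, -7.2]
```

```bash
python3 -m pendant '[0,-0.002,0,0,0,-0.004,0,0,0,-0.004,0,0,0,-0.004,0,0]'
python3 -c "
from h import *
to([.537,.034,.123],-.04)
d=arm.camera('top');e=arm.camera('side')
cv2.imwrite('pics/v7.png',cv2.resize(e['color'][140:210,300:390,::-1],None,fx=8,fy=8,interpolation=2))"
```

```text
time_s: 7.07
position: [0.5377, 0.0345, 0.1232]
tool_rot: [0.003, 1.0, -0.02, -0.001]
ft_force: [-1.2, -17.4, -8.3]
gripper_width: 0.297
grip_force: 30.7
t 7.07 pos [0.5377 0.0345 0.1232] shares [-0.0013  0.001   0.0005] yaw 0.0001 F [ -1.2 -17.4  -8.3] w 0.297 g 30.7
```

View pics/v7.png

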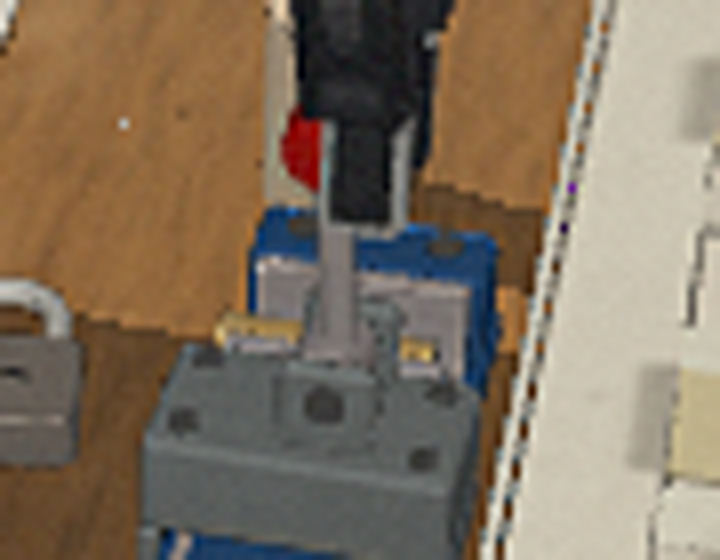

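The cylinder sits between the faces, brass visible at about (327–354, 181–184), and the force rises stiffly. The knob's travel of 54 mm gives an opening of about 31–33 mm. I'm now lowering the lever while keeping the push on.

```bash
python3 -m pendant '[0,-0.001,0,0,0,-0.002,0,0]'| sed -n 2,4p
python3 -m pendant '[-0.027,0,0.001,0,-0.055,0,0.007,0,-0.08,0,0.018,0,-0.103,0,0.034,0,-0.117,0,0.049,0]'
python3 -m pendant '[-0.012,0,0.017,0,-0.022,0,0.036,0,-0.029,0,0.056,0,-0.032,0,0.073,0,-0.032,0,0.074,0]'
python3 -c "
from h import *
to([.463,.037,.063],-.04)"
```

```text
position: [0.5376, 0.0347, 0.1232]
tool_rot: [0.004, 1.0, -0.02, -0.001]
ft_force: [-0.5, -21.7, -8.7]
time_s: 7.75
position: [0.4822, 0.0375, 0.1025]
tool_rot: [0.004, 1.0, -0.019, 0.004]
ft_force: [-0.5, -23.6, 10.2]
gripper_width: 0.301
grip_force: 38.6
time_s: 8.17
position: [0.4645, 0.0383, 0.0629]
tool_rot: [0.004, 1.0, -0.019, 0.001]
ft_force: [0.5, -22.7, 2.0]
gripper_width: 0.301
grip_force: 43.8
t 8.17 pos [0.4645 0.0383 0.0629] shares [-0.0028  0.0028 -0.0001] yaw 0.0003 F [  0.5 -22.7   2. ] w 0.301 g 43.8
```

```bash
python3 -m pendant '[0,0.002,0.002,0,0,0.005,0.003,0,0,0.008,0.003,0,0,0.008,0.003,0]' - 20
python3 -c "
from h import *
to([.463,.037,.063],-.04)"
```

```text
time_s: 8.5
position: [0.4644, 0.0377, 0.0619]
tool_rot: [0.0, 1.0, -0.02, 0.001]
ft_force: [-5.3, -6.9, 4.7]
gripper_width: 0.296
grip_force: 42.9
t 8.5 pos [0.4644 0.0377 0.0619] shares [-0.0027  0.0014 -0.0022] yaw 0.0001 F [-5.3 -6.9  4.7] w 0.296 g 42.9
```

```bash
python3 -m pendant '[0,0.002,0,0,0,0.002,0,0]' -0.45 20 | tail -3
python3 -m pendant '[0,0,0,0,0,0,0,0]' -0.42 20| tail -3
python3 -m pendant '[0,0,0,0,0,0,0,0]' -0.40 20| tail -3
python3 -m pendant '[0,0,0,0,0,0,0,0]' -0.37 20| tail -3
python3 -m pendant '[0,0,0,0,0,0,0,0]' -0.33 20
python3 -c "
from h import *
to([.463,.037,.063],-.04)"
```

```text
ft_force: [-6.2, -4.2, 5.9]
gripper_width: 0.296
grip_force: 42.9
ft_force: [-6.5, -3.3, 5.6]
gripper_width: 0.294
grip_force: 42.9
ft_force: [-5.7, -3.7, 4.7]
gripper_width: 0.298
grip_force: 20.2
ft_force: [-2.3, -3.3, 1.4]
gripper_width: 0.315
grip_force: 1.5
time_s: 9.33
position: [0.4652, 0.0384, 0.0608]
tool_rot: [-0.001, 1.0, -0.02, 0.002]
ft_force: [-0.9, 0.7, -0.0]
gripper_width: 0.33
grip_force: 0.0
t 9.33 pos [0.4652 0.0384 0.0608] shares [-0.0043  0.003  -0.0044] yaw 0.0001 F [-0.9  0.7 -0. ] w 0.33 g 0.0
```

```bash
python3 -m pendant '[0,0,0,0,0,0,0,0,0,0,0,0]' 0.2 >/dev/null
python3 -m pendant '[0,0,-0.03,0,0,0,-0.08,0,0,0,-0.16,0,0,0,-0.24,0,0,0,-0.30,0]' >/dev/null
python3 -m pendant '[-0.08,0.07,-0.06,0,-0.15,0.15,-0.06,0,-0.22,0.22,-0.06,0,-0.25,0.3,-0.06,0,-0.25,0.35,-0.06,0]' | head -2
python3 -m pendant '[0,0.08,0,0,0,0.16,0,0,0,0.24,0,0,0,0.30,0,0,0,0.3,0,0]' | head -3
python3 - <<'E'
from h import *
T=arm.camera("top");S=arm.camera("side")
a=cv2.resize(T["color"][160:240,235:365,::-1],None,fx=6,fy=6,interpolation=2)
cv2.imwrite("pics/v8.png",a)
kt,b1=red(T,(195,250,270,330));ks,b2=red(S,(150,215,290,330));print(kt,b1,ks,b2,tri(T,kt,S,ks))
E
```

```text
time_s: 10.42
position: [0.3358, -0.1171, 0.2404]
time_s: 10.83
position: [0.3311, -0.2706, 0.239]
tool_rot: [0.0, 1.0, -0.022, -0.001]
[287.5 221. ] (np.int64(281), np.int64(294), np.int64(216), np.int64(226), 144) [309.5 176. ] (np.int64(304), np.int64(315), np.int64(169), np.int64(183), 124) [0.46097258 0.03650255 0.07161018]
```

View pics/v8.png

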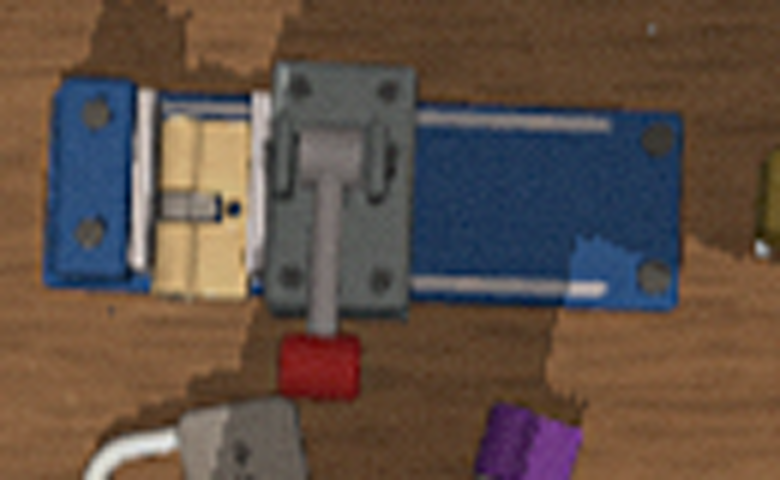

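The top view shows the cylinder square between both faces, with a gap of about 16 px, or 32–33 mm. The lever is down, with the knob at (287,221), the same row as at the start. The padlock hasn't moved, so I'm handing in.

```bash
python3 -c "
from station import arm
print(arm.hand_in())"
```

```text
the job is handed in; nothing more can be done
None
```

I handed the job in with the brass cylinder clamped squarely between the jaws (opening about 32–33 mm by camera), the lever down and the arm clear. The hand-in returned no verdict; the padlock hasn't moved, and I made no final position check on the bottle or tape measure.

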